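# Hold a light handle home on its sprung socket

### The job

Slide the dust cover fully open to bare the socket on the steel post, take the tallest of the three blue light handles out of the rack, fit it upright into the socket and press it down against the sprung plunger until its collar sits fully home on the socket head. Finish with the gripper still holding it pressed down there, so that a colleague can check the bayonet lock; do not force it, and leave the other handles, instruments and vessels where they are.

Things in the scene. Friction and masses are not known exactly. Their poses are not given: they have to be found in the camera images.
- post: Fixed steel fixture: 130 mm square base, short round post, and a flat socket head 100 x 100 mm, top face 105 mm above the worktop. Origin under the socket's centre at the worktop; z up. The cover opens towards its own +y, where a ledge 80 mm long carries on from the head at the same height. Two guide rails, 10 mm high and 84 mm apart inside, run along y on both edges of the top.
- socket (a point): Centre of the socket's mouth, on the top face of the head (105 mm above the worktop). The bore is round, 28 mm in diameter with a 3 mm chamfer, open straight down; axes as the post's. The top face around the mouth is the hard stop on which the handle's collar lands.
- cover (a joint): Dust cover: a flat aluminium plate 80 x 66 x 6 mm (66 along the slide) that slides on the head between the guide rails, its top 112 mm above the worktop. 0 = closed, centred over the socket; grows towards the post's own +y; 0.085 m = fully open, at its end stop. It resists with about 1.5 N and stays where it is left.
- cover_fin (a point): Middle of the top edge of the upright fin in the middle of the cover, 140 mm above the worktop. The fin is 10 mm thick along the slide, 36 mm across it, and stands 28 mm above the cover plate: pinch it along the slide from above, or push it. Moves with the cover; axes as the post's.
- plunger (a joint): Sprung steel plunger, 21 mm across, inside the bore. 0 = up, its top 16 mm below the mouth; grows as it is pressed down; about 0.014 m when the handle's collar is on the hard stop. It pushes back with 6 N at 0 and 12 N at 0.014; past the stop the force rises steeply. A handle off-centre rubs on the bore and adds a few N.
- rack: Fixed steel block 80 x 240 x 36 mm with three vertical holes in a row along its own y, 80 mm apart (the middle one at the centre), in which the handles stand on their collars. Origin at the centre of the underside.
- handle_tall: Tallest blue handle, round, 100-200 g, upright in one rack hole (which one varies). From below: spigot 24 mm across, 30 long, tapered foot; collar 56 across, 6 thick; straight grip 36 across, 70 long; dome; 121 mm in all. Origin: spigot's lower end on the axis (6 mm above the worktop in the rack), z up. Any turn fits the socket. Grip along the rack's x, 80 mm above the origin.
- collar (a point): Point on the tall handle's axis in the plane of its collar's underside, 30 mm above the handle's origin. It lies at the socket's mouth when the handle is home.
- handle_short1: Short blue light handle, 84 mm overall, with the same spigot and collar and a bulbous head 46 mm across; stands in the rack, to be left there. Origin at the spigot's lower end.
- handle_short2: A second short handle, the same as the first; to be left in the rack. Origin at the spigot's lower end.
- sound: Steel uterine sound lying flat, 5 mm rod about 330 mm long with a flat grip. Leave alone. Origin near its middle.
- dilator: Chrome cervical dilator lying flat, 12 mm rod about 165 mm long. Leave alone. Origin near its middle.
- canister: Stainless canister with a toggle catch on its side, 106 mm across, 108 mm high. Leave alone. Origin under its centre.
- gallipot: Small steel bowl, 80 mm across, 45 mm high. Leave alone. Origin under its centre.
- pin_tray: Shallow open steel tray 100 x 150 x 30 mm. Leave alone. Origin under its centre.

How it is judged:
On the way, in this order (a step that is already met when the one before it is completed fails the run):
1. the cover is slid clear of the socket (value of joint cover above 0.068 m), for 0.2 s.
2. the tall handle's spigot is in the socket, upright (horizontal distance between collar and socket below 0.004 m and angle between handle_tall's own z axis and vertical below 0.09 rad and z of collar in the frame of socket below 0.02 m), for 0.1 s.
At the end, for the whole second after the job is handed in: The tall handle stands upright (within 5 degrees) in the socket, within 4 mm of its axis, its collar less than 2 mm above the head's top face and the plunger pressed in more than 11.5 mm, still, with the fingers on it at more than 2 N; the cover is open by more than 68 mm (horizontal distance between collar and socket below 0.004 m and angle between handle_tall's own z axis and vertical below 0.09 rad and z of collar in the frame of socket below 0.002 m and value of joint plunger above 0.0115 m and value of joint cover above 0.068 m and contact force between the fingers and handle_tall above 2 N and linear speed of handle_tall below 0.02 m/s); the arm keeps its last pose, push and grip.
It fails at once if another handle, instrument or vessel is moved more than 25 mm (distance of any of handle_short1, handle_short2, sound, dilator, canister, gallipot, pin_tray from where it was at the start of the episode above 0.025 m).
It fails at once if the handle is forced: more than 60 N between it and the socket fixture (contact force between handle_tall and post above 60 N).
It also fails if it takes over 62 s, if anything falls off the work surface, if the arm or the gripper's body presses on something with over 40 N, if the wrist force passes 120 N, or if a joint passes its speed limit or range.

### The arm

A 6-joint arm with a two-finger parallel gripper is mounted at the origin on the work surface. World frame = base frame: x ahead of the robot, y to its left, z up, the work surface at z = 0. Lengths are in m, angles in rad, forces in N, time in s.
With the tool pointing down it reaches from about 0.325 to 0.775 m from the base axis. Payload 5.5 kg.
Tool frame: the origin (TCP) lies at the very end of the fingers, on their centre line; the grasp point (between the pads) lies 19 mm behind it; z points along the fingers, y is the line along which they close (so a half turn about z gives the same grasp; the last joint's range is limited). The gripper opens to 88 mm and grips with 3 to 60 N. Pads are 20 mm wide; open, the fingers measure 115 mm over their backs; the gripper's body (75 mm by 178 mm) begins 61 mm behind the grasp point.
Start: joints at [1.283, 0.091, 1.231, -0, 1.82, -0.057], TCP at [0.137, 0.584, 0.223] pointing down, gripper open.
Joint ranges: [-2.87, 2.87], [-0.86, 2.18], [0.17, 2.46], [-1.51, 4.65], [0.06, 2.69], [-2.65, 2.65]. Speed limits (rad/s): [2.57, 2.57, 3.01, 3.14, 3.14, 3.14].

### API

Orientations are given as a rotation vector (axis times angle).
In Python, from workcell import arm gives the robot as it stands.
- The arm moves only by the tool jog_arm, never from a script. Its argument "rows" is one flat list of numbers, 7 for each row, row after row: the shift along the world's x, y, z in a scale on which 1.0 is 0.8 m, then the turn, a rotation vector about the world's x, y, z in shares of pi rad (1.0 is pi rad), then the opening, from 0 (shut) to 1 (fully open). In form: [x, y, z, rx, ry, rz, claw, x, y, z, rx, ry, rz, claw, ...]. A call has 1 to 20 rows; each row is the pose to reach, as a shift and turn from the pose commanded when the call began; what a row does not reach only later rows make up. A row lasts 1/12 s, in which the tool goes at most 41.7 mm and 7.16 degrees, less where a joint would pass 70% of its speed; a pose out of reach is approached as far as the arm can. A call with a gripper value outside its range is refused whole. The fingers move at their own pace and stop on an object; "squeeze" is the grip in N (left out, the last holds). Time passes only in rows, so rows that repeat a pose let the fingers close. It gives the time, the measured TCP pose, the force, the opening and the grip force at its end, in the units of the state.
- arm.get_state(): the state, without advancing time (a new reading comes with each control period).
- arm.capture(name): name is "scene" or "side" or "wrist"; returns (picture, depth): 384x512x3 uint8, red, green, blue; 384x512 float32, m along the optical axis (not along the pixel's ray), 0 where there is no reading.
- arm.camera_params(name): a dict with "fx", "fy", "cx", "cy" (pixels), "k1" (the pictures are not rectified: a ray, as slopes to the right and down, at radius r is drawn at 1 + k1 r^2 times it, then the intrinsics apply), "R" (3x3) and "t" (3): a world point X has camera coordinates R X + t; the wrist camera has in their place "hand_eye" (4x4, takes a point from camera to tool coordinates, whose origin is the TCP and whose axes are the flange's). Camera axes: x right, y down, z forward; pixel columns grow to the right and rows downward; lengths in m; the calibration is good to about 2 mm. A picture is of the moment at which its call begins: read the wrist's pose just before it. camera_params takes no time and is no camera call.
- arm.close_job(): hands the job in; it is judged then, once.
The state is a dict: "clock": time; "joint_pos": joint angles; "qd": joint speeds; "joint_efforts": joint torques, N m; "ee_pos": TCP position; "orientation": TCP orientation; "contact_force": force on the tool from outside, world axes, zero at the start; "ft_torque": the same for the moment, N m; "width": finger opening in m; "gripper_force": force on a finger pad.
Only numpy, scipy, OpenCV 4.12 (cv2) and the standard library are available. Lean on these libraries where they do the work, as an engineer would, in place of code of your own. Each camera call takes 0.05 s, during which the arm holds its last target. There are 200 camera calls.

## Working session

There is one attempt and no reset: what is moved stays moved. The work goes in short steps, Python scripts to look and compute and a tool call to move; the robot and the scene stay as the last step left them, time stands still between calls to the robot, and variables do not carry over. Pictures are saved under pics/ and viewed, at most 10 in all, crops included, and the job is handed in when it is done.

Besides the shell and the picture viewer there is one more tool, called in YAML: its name, and indented under it one key for each argument. jog_arm: Moves the arm, as the interface text tells. Its arguments: {"type":"object","properties":{"rows":{"type":"array"},"squeeze":{"type":"number"}},"required":["rows"]}

```bash
mkdir -p pics; cat > h.py <<'E'
import numpy as np, cv2
from workcell import arm
from scipy.spatial.transform import Rotation as Ro
def cam(name, st=None):
    p=arm.camera_params(name)
    if 'hand_eye' in p:
        H=np.array(p['hand_eye']); T=np.eye(4); T[:3,:3]=Ro.from_rotvec(st['orientation']).as_matrix(); T[:3,3]=st['ee_pos']
        M=T@H
    else:
        M=np.eye(4); R=np.array(p['R']); M[:3,:3]=R.T; M[:3,3]=-R.T@np.array(p['t'])
    return p,M
def shot(name):
    st=arm.get_state(); im,d=arm.capture(name); p,M=cam(name,st); return im,d,p,M
def ray(p,M,u,v):
    a=np.stack([(np.asarray(u,float)-p['cx'])/p['fx'],(np.asarray(v,float)-p['cy'])/p['fy']],-1)
    s=a.copy()
    for _ in range(10): s=a/(1+p['k1']*(s**2).sum(-1,keepdims=True))
    return np.concatenate([s,np.ones_like(s[...,:1])],-1)
def plane(p,M,u,v,z):
    r=ray(p,M,u,v)@M[:3,:3].T; o=M[:3,3]
    return o+r*((z-o[2])/r[...,2:])
def cloud(d,p,M):
    v,u=np.mgrid[:d.shape[0],:d.shape[1]]
    return (ray(p,M,u,v)*d[...,None])@M[:3,:3].T+M[:3,3]
E
python3 - <<'E'
from h import *
for n in('scene','side','wrist'):
    im,d,p,M=shot(n); np.savez('%s0.npz'%n,im=im,d=d,M=M); cv2.imwrite('pics/%s0.png'%n,im[...,::-1]); print(n,M[:3,3].round(3),M[:3,2].round(2))
a=[cv2.imread('pics/%s0.png'%n) for n in('scene','side')]
cv2.imwrite('pics/both.png',cv2.resize(np.vstack(a),(800*512*1//1024*1+0,600)) )
print(arm.get_state())
E
```

```text
scene [ 1.186 -0.442  0.746] [-0.64  0.46 -0.62]
side [ 0.269 -0.726  0.933] [ 0.26  0.63 -0.73]
wrist [0.063 0.602 0.382] [ 0.27 -0.07 -0.96]
{'clock': 0.15, 'joint_pos': array([ 1.28328172e+00,  9.16921189e-02,  1.23160072e+00, -2.27442495e-05,
        1.81980783e+00, -5.67000387e-02]), 'qd': array([ 0.0005673 , -0.00385887, -0.00472544, -0.00021925,  0.00181602,
        0.00119978]), 'joint_efforts': array([ 1.49466741e-03, -4.47044671e+01, -4.06906343e+01,  6.98439335e-02,
        2.75275827e-02, -1.06755263e-04]), 'ee_pos': array([0.13720732, 0.58386867, 0.22176774]), 'orientation': array([-3.61739770e-01, -3.12045783e+00,  2.33954910e-03]), 'contact_force': array([-0.67489322, -0.9981921 , -0.17426917]), 'ft_torque': array([0.02671331, 0.00704319, 0.03052472]), 'gripper_force': 0.0, 'width': 0.08783706589222581}
```

View pics/scene0.png

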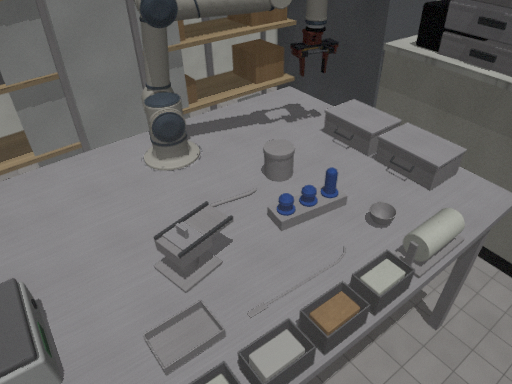

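View pics/side0.png

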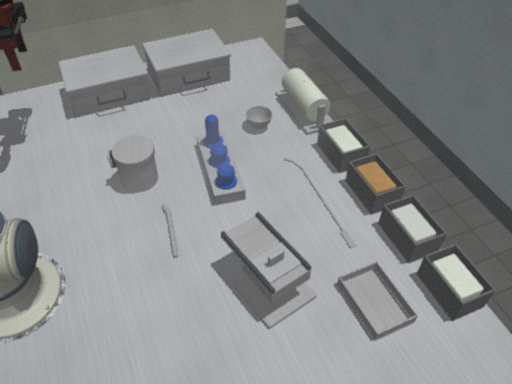

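Scene view: post with cover fin at about (183,229), the tall handle at the right end of the rack (331,182), and short ones at (287,203) and (309,194). In the side view the fin is at (275,257), the tall handle at (212,130), and the ledge runs up and left from the fin. Next I measure these from depth.

```bash
python3 - <<'E'
from h import *
for n in('scene','side'):
    f=np.load(n+'0.npz'); im,d,M=f['im'],f['d'],f['M']; p,_=cam(n)
    P=cloud(d,p,M); ok=d>0
    b=im.astype(int); blue=(ok&(b[...,2]>b[...,0]+40)&(b[...,2]>b[...,1]+30)).astype(np.uint8)
    k,l,s,c=cv2.connectedComponentsWithStats(blue)
    print(n)
    for i in range(1,k):
        if s[i,4]>30:
            q=P[(l==i)]; print(' blue',s[i],q.mean(0).round(3),'zmax',np.percentile(q[:,2],98).round(3), 'top', q[q[:,2]>q[:,2].max()-.008].mean(0).round(3))
    # post region
    c0=np.array([[183,229],[275,257]][n=='side'])
    uu=np.abs(np.mgrid[:384,:512]-c0[::-1,None,None]).max(0)<65
    x=P[ok&uu]
    for lo,hi in((.1015,.1085),(.109,.1135),(.113,.118),(.125,.146)):
        q=x[(x[:,2]>lo)&(x[:,2]<hi)]; 
        r=cv2.minAreaRect((q[:,:2]*1000).astype(np.float32)); print(' ',lo,len(q),q.mean(0).round(4),r)
    q=x[(x[:,2]>.10)&(x[:,2]<.122)]
    r=cv2.minAreaRect((q[:,:2]*1000).astype(np.float32)); print(' all',r, cv2.boxPoints(r).round(0).tolist())
    # rack
    q=P[ok&(blue==0)&(P[...,2]>.028)&(P[...,2]<.04)]
    q=q[(np.abs(q[:,:2]-np.array([.5,.2])).max(1)<.4)]
    print(' rack',len(q),q.mean(0).round(3))
E
```

```text
scene
 blue [321 168  17  30 299] [0.58  0.259 0.079] zmax 0.126 top [0.573 0.263 0.125]
 blue [300 185  18  21 221] [0.569 0.181 0.067] zmax 0.09 top [0.562 0.186 0.088]
 blue [279 193  15  13 148] [0.557 0.103 0.082] zmax 0.09 top [0.553 0.106 0.088]
 blue [277 205  18  10  83] [0.563 0.102 0.043] zmax 0.046 top [0.562 0.102 0.043]
  0.1015 1039 [ 0.5281 -0.1639  0.1053] ((531.90673828125, -174.69850158691406), (98.9742660522461, 182.56744384765625), 11.776541709899902)
  0.109 616 [ 0.5407 -0.2053  0.1118] ((528.8140869140625, -175.50506591796875), (103.62149047851562, 180.1822967529297), 12.730083465576172)
  0.113 478 [ 0.5373 -0.1874  0.1146] ((529.4603271484375, -175.33287048339844), (101.69770812988281, 181.9040069580078), 13.317281723022461)
  0.125 90 [ 0.5406 -0.2132  0.1356] ((538.380615234375, -211.79605102539062), (37.77643585205078, 11.196624755859375), 13.114174842834473)
 all ((529.0415649414062, -175.58309936523438), (103.36428833007812, 182.84532165527344), 13.713013648986816) [[457.0, -99.0], [501.0, -277.0], [601.0, -252.0], [558.0, -75.0]]
 rack 1529 [0.611 0.23
[... 255 characters left out ...]
03125), (101.79000854492188, 183.7241668701172), 13.319493293762207)
  0.109 900 [ 0.5351 -0.2082  0.1118] ((530.17919921875, -178.36138916015625), (101.6307373046875, 179.37078857421875), 13.523672103881836)
  0.113 892 [ 0.5316 -0.1969  0.1149] ((529.4384155273438, -177.56768798828125), (102.05450439453125, 180.55892944335938), 13.171072006225586)
  0.125 141 [ 0.5367 -0.2158  0.1363] ((537.9998168945312, -214.0922088623047), (36.65285110473633, 12.183268547058105), 12.094038009643555)
 all ((529.6143798828125, -177.1571502685547), (102.79350280761719, 183.67950439453125), 13.266117095947266) [[459.0, -100.0], [501.0, -278.0], [601.0, -255.0], [559.0, -76.0]]
 rack 2042 [0.598 0.226 0.035]
```

The manual's scale: shifts go in shares of 0.8 m and turns go in shares of pi rad. Converting my numbers, -0.798 m is -0.9975, 0.401 m is 0.5013, -140 degrees is -0.7778.

jog_arm:
  rows: [0.5013, -0.9975, 0.0125, 0, 0, -0.7778, 1, 0.5013, -0.9975, 0.0125, 0, 0, -0.7778, 1, 0.5013, -0.9975, 0.0125, 0, 0, -0.7778, 1, 0.5013, -0.9975, 0.0125, 0, 0, -0.7778, 1, 0.5013, -0.9975, 0.0125, 0, 0, -0.7778, 1, 0.5013, -0.9975, 0.0125, 0, 0, -0.7778, 1, 0.5013, -0.9975, 0.0125, 0, 0, -0.7778, 1, 0.5013, -0.9975, 0.0125, 0, 0, -0.7778, 1, 0.5013, -0.9975, 0.0125, 0, 0, -0.7778, 1, 0.5013, -0.9975, 0.0125, 0, 0, -0.7778, 1, 0.5013, -0.9975, 0.0125, 0, 0, -0.7778, 1, 0.5013, -0.9975, 0.0125, 0, 0, -0.7778, 1, 0.5013, -0.9975, 0.0125, 0, 0, -0.7778, 1, 0.5013, -0.9975, 0.0125, 0, 0, -0.7778, 1, 0.5013, -0.9975, 0.0125, 0, 0, -0.7778, 1, 0.5013, -0.9975, 0.0125, 0, 0, -0.7778, 1, 0.5013, -0.9975, 0.0125, 0, 0, -0.7778, 1, 0.5013, -0.9975, 0.0125, 0, 0, -0.7778, 1, 0.5013, -0.9975, 0.0125, 0, 0, -0.7778, 1, 0.5013, -0.9975, 0.0125, 0, 0, -0.7778, 1]
  squeeze: 15

```text
clock: 1.82
ee_pos: [0.5118, -0.1627, 0.2316]
orientation: [-3.058, -0.717, 0.0]
contact_force: [1.1, 0.9, -0.1]
width: 0.0881
gripper_force: 0.0
```

To row units: -0.051 m is -0.0638, 0.026 m is 0.0325, -13.3 degrees is -0.0739.

jog_arm:
  rows: [0.0325, -0.0638, 0, 0, 0, -0.0739, 1, 0.0325, -0.0638, 0, 0, 0, -0.0739, 1, 0.0325, -0.0638, 0, 0, 0, -0.0739, 1, 0.0325, -0.0638, 0, 0, 0, -0.0739, 1]

```text
clock: 2.15
ee_pos: [0.5372, -0.2119, 0.2309]
orientation: [-3.118, -0.37, 0.003]
contact_force: [-0.0, 0.2, 0.6]
width: 0.088
gripper_force: 0.0
```

```bash
cat > post.py <<'E'
from h import *
import sys
im,d,p,M=shot('wrist'); cv2.imwrite('pics/'+sys.argv[1]+'.png',im[...,::-1]); np.savez(sys.argv[1]+'.npz',im=im,d=d,M=M)
P=cloud(d,p,M); x=P[d>0]; s=arm.get_state(); print(s['ee_pos'],s['orientation'],s['clock'])
x=x[(np.abs(x[:,:2]-[.53,-.18])).max(1)<.14]
for lo,hi in((.1,.122),(.109,.1135),(.1135,.118),(.125,.148)):
    q=x[(x[:,2]>lo)&(x[:,2]<hi)]
    if len(q)>10: r=cv2.minAreaRect((q[:,:2]*1000).astype(np.float32)); print(lo,len(q),np.median(q,0).round(4),r)
E
python3 post.py w1
```

```text
[ 0.53712982 -0.21097629  0.23154792] [-3.11835615e+00 -3.72444472e-01  1.28370709e-03] 2.2
0.1 17466 [ 0.5319 -0.1749  0.1048] ((528.7383422851562, -175.3734130859375), (100.781982421875, 180.88902282714844), 13.096734046936035)
0.109 6356 [ 0.5424 -0.2055  0.1109] ((528.7298583984375, -175.51766967773438), (100.77666473388672, 179.6558380126953), 12.949501991271973)
0.1135 1591 [ 0.5595 -0.1853  0.114 ] ((529.1443481445312, -175.41517639160156), (100.38160705566406, 178.70736694335938), 13.325174331665039)
0.125 457 [ 0.5394 -0.2109  0.1384] ((537.177001953125, -211.32781982421875), (36.66203308105469, 9.823371887207031), 12.302274703979492)
```

View pics/w1.png

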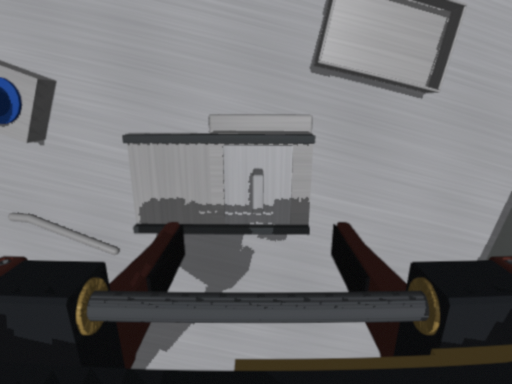

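Wrist view: head and rails span columns 128–312, and the fin is at (258,188), midway between the fingers. Measured sizes are 101 x 181 mm at 13.1° and the fin measures 37 x 10 mm, which match the given dimensions. I'll pinch the fin and slide.

jog_arm:
  rows: [0, 0.0013, -0.05, 0, 0, 0, 1, 0, 0.0013, -0.1, 0, 0, 0, 1, 0, 0.0013, -0.14, 0, 0, 0, 1, 0, 0.0013, -0.14, 0, 0, 0, 0, 0, 0.0013, -0.14, 0, 0, 0, 0, 0, 0.0013, -0.14, 0, 0, 0, 0, 0, 0.0013, -0.14, 0, 0, 0, 0, 0, 0.0013, -0.14, 0, 0, 0, 0, 0, 0.0013, -0.14, 0, 0, 0, 0, 0, 0.0013, -0.14, 0, 0, 0, 0, 0, 0.0013, -0.14, 0, 0, 0, 0, 0, 0.0013, -0.14, 0, 0, 0, 0]
  squeeze: 15

```text
clock: 3.2
ee_pos: [0.5375, -0.2105, 0.1202]
orientation: [3.12, 0.369, 0.0]
contact_force: [-0.4, -0.3, -0.2]
width: 0.0314
gripper_force: 0.0
```

To row units: 0.08 m is 0.1, 0.075 m is 0.0938.

jog_arm:
  rows: [0, 0, 0, 0, 0, 0, 0, 0, 0, 0, 0, 0, 0, 0, 0, 0, 0, 0, 0, 0, 0, 0, 0, 0, 0, 0, 0, 0, 0, 0, 0, 0, 0, 0, 0, 0, 0, 0, 0, 0, 0, 0, -0.005, 0.0213, 0, 0, 0, 0, 0, -0.01, 0.0425, 0, 0, 0, 0, 0, -0.015, 0.0638, 0, 0, 0, 0, 0, -0.0188, 0.0813, 0, 0, 0, 0, 0, -0.0213, 0.0938, 0, 0, 0, 0, 0, -0.0225, 0.1, 0, 0, 0, 0, 0, -0.0225, 0.1, 0, 0, 0, 0, 0]

```text
clock: 4.28
ee_pos: [0.5188, -0.1314, 0.1198]
orientation: [3.117, 0.368, -0.002]
contact_force: [-3.2, -5.8, -0.9]
width: 0.0097
gripper_force: 15.0
```

To row units: 0.004 m is 0.005, 0.002 m is 0.0025.

jog_arm:
  rows: [-0.0006, 0.0025, 0, 0, 0, 0, 0, -0.0013, 0.005, 0, 0, 0, 0, 0, -0.0013, 0.005, 0, 0, 0, 0, 0, -0.0013, 0.005, 0, 0, 0, 0, 0]

```text
clock: 4.62
ee_pos: [0.5188, -0.1313, 0.1198]
orientation: [3.112, 0.362, 0.001]
contact_force: [2.9, -17.9, -3.6]
width: 0.0102
gripper_force: 15.0
```

The cover is on its end stop: force rose and there was no further motion. Next I unload, open, lift and look at the socket.

jog_arm:
  rows: [0.0013, -0.005, 0, 0, 0, 0, 0, 0.0013, -0.005, 0, 0, 0, 0, 0.5, 0.0013, -0.005, 0, 0, 0, 0, 0.5, 0.0013, -0.005, 0, 0, 0, 0, 0.5, 0.0013, -0.005, 0, 0, 0, 0, 0.5, 0.0013, -0.005, 0.0375, 0, 0, 0, 0.5, 0.0013, -0.005, 0.0875, 0, 0, 0, 1, 0.0013, -0.055, 0.1375, 0, 0, 0, 1, 0.0013, -0.0675, 0.15, 0, 0, 0, 1, 0.0013, -0.0675, 0.15, 0, 0, 0, 1, 0.0013, -0.0675, 0.15, 0, 0, 0, 1, 0.0013, -0.0675, 0.15, 0, 0, 0, 1]

```text
clock: 5.62
ee_pos: [0.5193, -0.1797, 0.2387]
orientation: [-3.118, -0.369, 0.002]
contact_force: [0.2, 0.8, 0.1]
width: 0.0799
gripper_force: 0.0
```

```bash
python3 post.py w2; python3 - <<'E'
import cv2,numpy as np
im=cv2.imread('pics/w2.png'); cv2.imwrite('pics/w2c.png',cv2.resize(im[60:280,80:400],None,fx=2.4,fy=2.4))
E
```

```text
[ 0.51905947 -0.17941224  0.23806404] [-3.11786673 -0.36961651  0.003624  ] 5.6667
0.1 16688 [ 0.5315 -0.1751  0.1051] ((528.8577270507812, -175.65338134765625), (100.85816192626953, 180.76828002929688), 13.193037033081055)
0.109 6144 [ 0.5237 -0.1395  0.1109] ((528.8461303710938, -175.38690185546875), (100.4152603149414, 179.79298400878906), 13.472912788391113)
0.1135 1639 [ 0.5544 -0.176   0.1141] ((529.193603515625, -175.71084594726562), (99.80867767333984, 178.9442901611328), 13.407660484313965)
0.125 511 [ 0.5205 -0.1326  0.1381] ((519.1142578125, -131.97509765625), (35.36671447753906, 10.215932846069336), 13.520750999450684)
```

View pics/w2c.png

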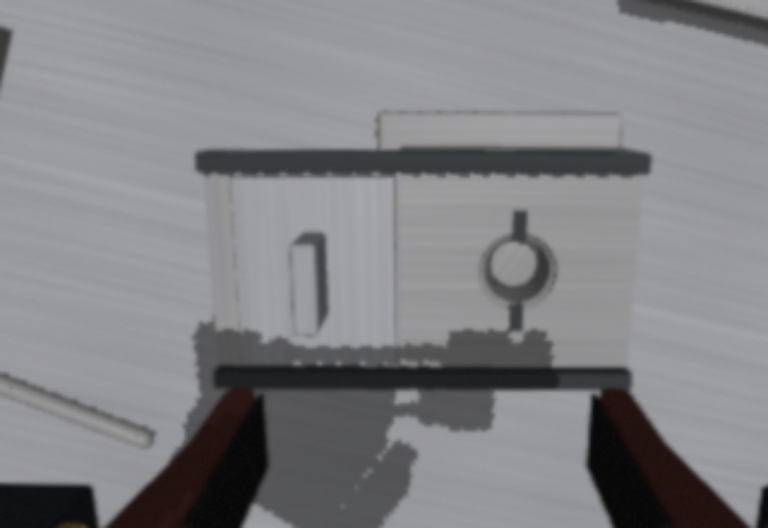

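To row units: 0.443 m is 0.5538, 0.051 m is 0.0638, 70 degrees is 0.3889.

jog_arm:
  rows: [0.0638, 0.5538, 0.0125, 0, 0, 0.3889, 1, 0.0638, 0.5538, 0.0125, 0, 0, 0.3889, 1, 0.0638, 0.5538, 0.0125, 0, 0, 0.3889, 1, 0.0638, 0.5538, 0.0125, 0, 0, 0.3889, 1, 0.0638, 0.5538, 0.0125, 0, 0, 0.3889, 1, 0.0638, 0.5538, 0.0125, 0, 0, 0.3889, 1, 0.0638, 0.5538, 0.0125, 0, 0, 0.3889, 1, 0.0638, 0.5538, 0.0125, 0, 0, 0.3889, 1, 0.0638, 0.5538, 0.0125, 0, 0, 0.3889, 1, 0.0638, 0.5538, 0.0125, 0, 0, 0.3889, 1, 0.0638, 0.5538, 0.0125, 0, 0, 0.3889, 1, 0.0638, 0.5538, 0.0125, 0, 0, 0.3889, 1, 0.0638, 0.5538, 0.0125, 0, 0, 0.3889, 1, 0.0638, 0.5538, 0.0125, 0, 0, 0.3889, 1, 0.0638, 0.5538, 0.0125, 0, 0, 0.3889, 1]

```text
clock: 6.92
ee_pos: [0.5701, 0.2616, 0.2494]
orientation: [-2.345, -2.09, 0.002]
contact_force: [0.5, 0.1, -0.2]
width: 0.0878
gripper_force: 0.0
```

```bash
python3 - <<'E'
from h import *
f=np.load('w2.npz'); p=arm.camera_params('wrist')
print('socket',plane(p,f['M'],295.8,172.1,.105))
im,d,p,M=shot('wrist'); cv2.imwrite('pics/w3.png',im[...,::-1]); s=arm.get_state(); print(s['ee_pos'],s['orientation'],s['clock'])
P=cloud(d,p,M); ok=d>0; b=im.astype(int); bl=ok&(b[...,2]>b[...,0]+40)&(b[...,2]>b[...,1]+30)
x=P[ok&~bl]; q=x[(x[:,2]>.030)&(x[:,2]<.040)&(np.abs(x[:,:2]-[.56,.184]).max(1)<.17)]
r=cv2.minAreaRect((q[:,:2]*1000).astype(np.float32)); print('rack',len(q),r)
k,l,s,c=cv2.connectedComponentsWithStats(bl.astype(np.uint8))
for i in range(1,k):
    if s[i,4]>60:
        q=P[l==i]; t=q[q[:,2]>q[:,2].max()-.006]; print(s[i],q[:,2].max().round(3),t.mean(0).round(4)); 
        for zlo,zhi in((.036,.046),(.05,.11)):
            w=q[(q[:,2]>zlo)&(q[:,2]<zhi)]
            if len(w)>20: print('  band',zlo,cv2.minEnclosingCircle((w[:,:2]*1000).astype(np.float32)), 'lsq',end=' '); A=np.c_[2*w[:,:2],np.ones(len(w))]; g=np.linalg.lstsq(A,(w[:,:2]**2).sum(1),rcond=None)[0]; print(g[:2].round(4),np.sqrt(g[2]+g[:2]@g[:2]).round(4))
E
```

```text
socket [ 0.5391215  -0.21444658  0.105     ]
[0.57024806 0.2614159  0.24978323] [-2.34571528e+00 -2.08978678e+00  8.20903843e-04] 6.9667
rack 5375 ((574.0687255859375, 196.410888671875), (350.9076843261719, 242.5460662841797), 13.084003448486328)
[ 236  141   43   51 1659] 0.127 [0.5698 0.2681 0.1236]
  band 0.036 ((570.038818359375, 267.7176818847656), 27.38599395751953) lsq [0.5699 0.2675] 0.0232
  band 0.05 ((570.4265747070312, 274.60614013671875), 16.42084312438965) lsq [0.5696 0.2674] 0.0178
[ 236  202   41   48 1521] 0.09 [0.5593 0.1892 0.0865]
  band 0.036 ((559.6956787109375, 188.703125), 27.391603469848633) lsq [0.5597 0.1888] 0.0229
  band 0.05 ((559.9197998046875, 190.91213989257812), 22.47657585144043) lsq [0.5599 0.1917] 0.0152
[ 237  257   38   36 1166] 0.341 [0.5732 0.2897 0.3403]
  band 0.036 ((549.8645629882812, 110.64056396484375), 27.483827590942383) lsq [0.5494 0.1102] 0.0223
  band 0.05 ((549.439208984375, 113.72523498535156), 21.4571475982666) lsq [0.5499 0.1162] 0.014
```

View pics/w3.png

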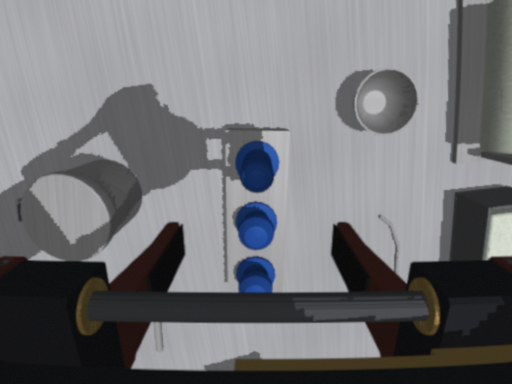

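Wrist view: tall handle (257,165) with the shorts behind at (256,225) and (255,275). The canister on the left and the bowl on the right are clear of the fingers. The tall axis is (0.570, 0.2675), fitted radius 17.8 mm against 18 mm given. Descending to grasp.

To row units: -0.183 m is -0.2288, 0.006 m is 0.0075, -1 degrees is -0.0056.

jog_arm:
  rows: [0, 0.0075, -0.0375, 0, 0, -0.0056, 1, 0, 0.0075, -0.0875, 0, 0, -0.0056, 1, 0, 0.0075, -0.1375, 0, 0, -0.0056, 1, 0, 0.0075, -0.1875, 0, 0, -0.0056, 1, 0, 0.0075, -0.2188, 0, 0, -0.0056, 1, 0, 0.0075, -0.2288, 0, 0, -0.0056, 1, 0, 0.0075, -0.2288, 0, 0, -0.0056, 0.3, 0, 0.0075, -0.2288, 0, 0, -0.0056, 0.3, 0, 0.0075, -0.2288, 0, 0, -0.0056, 0, 0, 0.0075, -0.2288, 0, 0, -0.0056, 0, 0, 0.0075, -0.2288, 0, 0, -0.0056, 0, 0, 0.0075, -0.2288, 0, 0, -0.0056, 0, 0, 0.0075, -0.2288, 0, 0, -0.0056, 0, 0, 0.0075, -0.2288, 0, 0, -0.0056, 0, 0, 0.0075, -0.2288, 0, 0, -0.0056, 0, 0, 0.0075, -0.2288, 0, 0, -0.0056, 0, 0, 0.0075, -0.2288, 0, 0, -0.0056, 0, 0, 0.0075, -0.2288, 0, 0, -0.0056, 0]
  squeeze: 45

```text
clock: 8.47
ee_pos: [0.5704, 0.2687, 0.0672]
orientation: [-2.362, -2.071, -0.0]
contact_force: [-0.5, -0.0, 2.5]
width: 0.0351
gripper_force: 45.0
```

To row units: -0.482 m is -0.6025, 0.165 m is 0.2063.

jog_arm:
  rows: [0, 0, 0.025, 0, 0, 0, 0, 0, 0, 0.0625, 0, 0, 0, 0, 0, 0, 0.1, 0, 0, 0, 0, 0, 0, 0.1375, 0, 0, 0, 0, 0, 0, 0.175, 0, 0, 0, 0, 0, 0, 0.2063, 0, 0, 0, 0, -0.0394, -0.6025, 0.2063, 0, 0, 0, 0, -0.0394, -0.6025, 0.2063, 0, 0, 0, 0, -0.0394, -0.6025, 0.2063, 0, 0, 0, 0, -0.0394, -0.6025, 0.2063, 0, 0, 0, 0, -0.0394, -0.6025, 0.2063, 0, 0, 0, 0, -0.0394, -0.6025, 0.2063, 0, 0, 0, 0, -0.0394, -0.6025, 0.2063, 0, 0, 0, 0, -0.0394, -0.6025, 0.2063, 0, 0, 0, 0, -0.0394, -0.6025, 0.2063, 0, 0, 0, 0, -0.0394, -0.6025, 0.2063, 0, 0, 0, 0, -0.0394, -0.6025, 0.2063, 0, 0, 0, 0, -0.0394, -0.6025, 0.2063, 0, 0, 0, 0, -0.0394, -0.6025, 0.2063, 0, 0, 0, 0, -0.0394, -0.6025, 0.2063, 0, 0, 0, 0]

```text
clock: 10.13
ee_pos: [0.5384, -0.2147, 0.2308]
orientation: [-2.364, -2.066, 0.001]
contact_force: [-0.2, 0.8, -1.8]
width: 0.0352
gripper_force: 45.0
```

```bash
cat > chk.py <<'E'
from h import *
import sys
st=arm.get_state(); print(st['ee_pos'],st['width'],st['gripper_force'],st['contact_force'].round(1))
o=[]
for n in('scene','side','wrist'):
    im,d,p,M=shot(n); o.append(im[...,::-1]); P=cloud(d,p,M); b=im.astype(int)
    bl=(d>0)&(b[...,2]>b[...,0]+40)&(b[...,2]>b[...,1]+30)&(np.abs(P[...,:2]-st['ee_pos'][:2]).max(-1)<.06)
    q=P[bl]
    if len(q)<30: print(n,len(q)); continue
    z0=st['ee_pos'][2]+.019-.08
    print(n,len(q),'z',q[:,2].min().round(3),q[:,2].max().round(3))
    for a,c,nm in((.003,.028,'spigot'),(.030,.036,'collar'),(.037,.05,'grip')):
        w=q[(q[:,2]>z0+a)&(q[:,2]<z0+c)]
        if len(w)>15:
            A=np.c_[2*w[:,:2],np.ones(len(w))]; g=np.linalg.lstsq(A,(w[:,:2]**2).sum(1),rcond=None)[0]
            print('  ',nm,len(w),g[:2].round(4),np.sqrt(g[2]+g[:2]@g[:2]).round(4),w.mean(0).round(4))
u=st['ee_pos']
crops=[]
for n,im in zip(('scene','side'),o):
    p,M=cam(n); X=M[:3,:3].T@(np.array([u[0],u[1],u[2]-.03])-M[:3,3]); a=int(p['fx']*X[0]/X[2]+p['cx']); c=int(p['fy']*X[1]/X[2]+p['cy'])
    a=min(max(a,60),452);c=min(max(c,60),324)
    crops.append(cv2.resize(im[c-60:c+60,a-60:a+60],(400,400),interpolation=cv2.INTER_CUBIC)); print(n,a,c)
cv2.imwrite('pics/%s.png'%sys.argv[1],np.hstack(crops))
E
python3 chk.py c1
```

```text
[ 0.53837674 -0.21465898  0.23076584] 0.035237687204554675 44.99973161146045 [-0.2  0.8 -1.8]
scene 66 z 0.177 0.253
   grip 20 [ 0.5559 -0.2193] 0.0114 [ 0.5553 -0.2195  0.2104]
side 825 z 0.178 0.324
   collar 62 [ 0.5383 -0.2185] 0.0228 [ 0.5318 -0.23    0.2049]
   grip 176 [ 0.5395 -0.217 ] 0.0201 [ 0.5341 -0.228   0.2105]
wrist 7148 z 0.201 0.29
   collar 1069 [ 0.5395 -0.2101] 0.0217 [ 0.5411 -0.1974  0.205 ]
   grip 378 [ 0.5389 -0.2144] 0.0188 [ 0.5408 -0.1994  0.2125]
scene 175 207
side 277 234
```

View pics/c1.png

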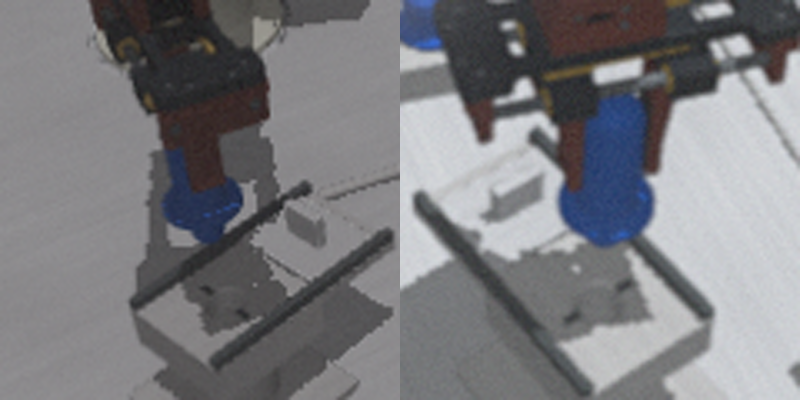

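Crops: the handle hangs upright above the bare socket, cover open at the far side, mouth at about (228,300) left and (595,295) right. The wrist fit of the handle (0.5389, -0.2144) agrees with the socket (0.539, -0.2145). I'll lower it into the mouth carefully.

To row units: -0.074 m is -0.0925, 0.0005 m is 0.0006.

jog_arm:
  rows: [0.0006, 0, -0.025, 0, 0, 0, 0, 0.0006, 0, -0.0563, 0, 0, 0, 0, 0.0006, 0, -0.0725, 0, 0, 0, 0, 0.0006, 0, -0.0788, 0, 0, 0, 0, 0.0006, 0, -0.0838, 0, 0, 0, 0, 0.0006, 0, -0.0888, 0, 0, 0, 0, 0.0006, 0, -0.0925, 0, 0, 0, 0, 0.0006, 0, -0.0925, 0, 0, 0, 0]

```text
clock: 10.95
ee_pos: [0.5396, -0.2134, 0.1583]
orientation: [2.362, 2.071, 0.0]
contact_force: [1.2, 0.0, -1.8]
width: 0.0356
gripper_force: 45.0
```

To row units: -0.014 m is -0.0175, -0.012 m is -0.015.

jog_arm:
  rows: [0, 0, -0.0038, 0, 0, 0, 0, 0, 0, -0.0075, 0, 0, 0, 0, 0, 0, -0.0113, 0, 0, 0, 0, 0, 0, -0.015, 0, 0, 0, 0, 0, 0, -0.0175, 0, 0, 0, 0, 0, 0, -0.0175, 0, 0, 0, 0, 0, 0, -0.0175, 0, 0, 0, 0]

```text
clock: 11.53
ee_pos: [0.5396, -0.2136, 0.1454]
orientation: [2.361, 2.07, 0.001]
contact_force: [-2.3, 1.3, 6.0]
width: 0.0352
gripper_force: 45.0
```

jog_arm:
  rows: [0, 0, -0.0025, 0, 0, 0, 0, 0, 0, -0.005, 0, 0, 0, 0, 0, 0, -0.0075, 0, 0, 0, 0, 0, 0, -0.0088, 0, 0, 0, 0, 0, 0, -0.01, 0, 0, 0, 0, 0, 0, -0.01, 0, 0, 0, 0, 0, 0, -0.01, 0, 0, 0, 0]

```text
clock: 12.12
ee_pos: [0.5397, -0.2137, 0.1383]
orientation: [2.361, 2.069, 0.001]
contact_force: [-2.9, 1.1, 8.0]
width: 0.0353
gripper_force: 45.0
```

jog_arm:
  rows: [0, 0, -0.0013, 0, 0, 0, 0, 0, 0, -0.0013, 0, 0, 0, 0, 0, 0, -0.0025, 0, 0, 0, 0, 0, 0, -0.0025, 0, 0, 0, 0, 0, 0, -0.0025, 0, 0, 0, 0]

```text
clock: 12.53
ee_pos: [0.5396, -0.2137, 0.1365]
orientation: [2.361, 2.069, 0.001]
contact_force: [-2.8, 1.1, 9.4]
width: 0.0351
gripper_force: 45.0
```

jog_arm:
  rows: [0, 0, -0.0013, 0, 0, 0, 0, 0, 0, -0.0013, 0, 0, 0, 0, 0, 0, -0.0013, 0, 0, 0, 0]

```text
clock: 12.78
ee_pos: [0.5397, -0.2137, 0.1362]
orientation: [2.36, 2.069, 0.002]
contact_force: [-4.1, 1.3, 11.6]
width: 0.0353
gripper_force: 45.0
```

To row units: -0.001 m is -0.0013.

jog_arm:
  rows: [0, 0, -0.0013, 0, 0, 0, 0, 0, 0, -0.0013, 0, 0, 0, 0, 0, 0, -0.0013, 0, 0, 0, 0]

```text
clock: 13.03
ee_pos: [0.5397, -0.2137, 0.1362]
orientation: [2.36, 2.068, 0.002]
contact_force: [-5.3, 2.9, 15.9]
width: 0.0351
gripper_force: 45.0
```

To row units: -0.001 m is -0.0013.

jog_arm:
  rows: [0, 0, -0.0013, 0, 0, 0, 0, 0, 0, -0.0013, 0, 0, 0, 0, 0, 0, -0.0013, 0, 0, 0, 0, 0, 0, -0.0013, 0, 0, 0, 0]

```text
clock: 13.37
ee_pos: [0.5397, -0.2137, 0.1362]
orientation: [2.359, 2.068, 0.002]
contact_force: [-7.0, 3.7, 19.3]
width: 0.0352
gripper_force: 45.0
```

```bash
python3 chk.py c2
```

```text
[ 0.5396795  -0.21372971  0.13618074] 0.0351657871110674 45.024915364338085 [-7.   3.7 19.3]
scene 31 z 0.109 0.15
side 663 z 0.108 0.234
   collar 55 [ 0.539  -0.2174] 0.0231 [ 0.5347 -0.2282  0.11  ]
   grip 139 [ 0.5396 -0.218 ] 0.0199 [ 0.5353 -0.2293  0.1156]
wrist 7217 z 0.104 0.228
   collar 1473 [ 0.5402 -0.2111] 0.0213 [ 0.5419 -0.1991  0.11  ]
   grip 323 [ 0.5396 -0.2149] 0.0179 [ 0.5413 -0.2     0.1187]
scene 182 237
side 276 263
```

View pics/c2.png

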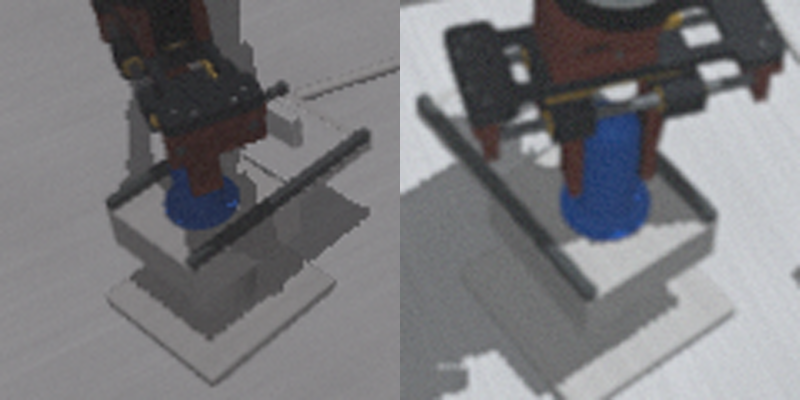

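Crops: the collar lies flat on the head, at about (202,210) left and (605,220) right. The cover is still open. The TCP has stopped at the predicted home height of 0.136 m, pressing with 19 N.

```bash
python3 -c "
from workcell import arm; print(arm.close_job())"
```

```text
the job is handed in; nothing more can be done
None
```

The job is handed in, verdict not shown: the cover is on its end stop, and the tall handle is in the socket, collar down on the head by force and camera check, held by the gripper pressing down at about 19 N.

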